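Sweep the stray bottle caps off the balance slab

TASK

Clear the stone balance slab for weighing: use the fingers as a broom and sweep the three red bottle caps over the edge of the slab into the blue tray. Only push the caps along the slab, do not lift any of them, and leave the brass weight, the vial, and the beaker and jar behind the slab standing where they are.

Things in the scene. Friction and masses are not known exactly. Their poses are not given: they have to be found in the camera images.
- slab: pale marble slab, fixed, 270 mm (its x) by 300 mm (its y), 60 mm thick, lying on the bench; origin at the centre of its underside, so its top is 60 mm above the origin; its x points away from the robot, turned a little
- blue_tray: blue open plastic tray, fixed, the one to fill, 270 mm (its x) by 120 mm (its y) and 50 mm high, walls 4 mm, inner floor 4 mm above the bench; origin at the centre of its underside; its axes are parallel to the slab's. It stands 3 mm off the slab's end edge, at either the +y or the -y end; its rim is 10 mm lower than the slab's top, so parts pushed over that edge of the slab drop in
- yellow_tray: yellow open plastic tray, fixed, to stay empty, 270 mm (its x) by 120 mm (its y) and 50 mm high, walls 4 mm, inner floor 4 mm above the bench; origin at the centre of its underside; its axes are parallel to the slab's. It stands 3 mm off the slab's other end edge, at either the +y or the -y end; its rim is 10 mm lower than the slab's top, so parts pushed over that edge of the slab drop in
- cap1: red plastic screw cap, closed side up, a disc 34 mm across and 16 mm high, 10 to 20 g, lying flat and loose on the slab; origin at its middle, so 8 mm above the slab's top while it lies there; its yaw means nothing
- cap2: red plastic screw cap, closed side up, a disc 34 mm across and 16 mm high, 10 to 20 g, lying flat and loose on the slab; origin at its middle, so 8 mm above the slab's top while it lies there; its yaw means nothing
- cap3: red plastic screw cap, closed side up, a disc 34 mm across and 16 mm high, 10 to 20 g, lying flat and loose on the slab; origin at its middle, so 8 mm above the slab's top while it lies there; its yaw means nothing
- weight: brass calibration weight with a knob, 24 mm across and 40 mm high, 100 g, standing loose on the middle strip of the slab; origin at the centre of its underside; must stay put
- vial: small amber glass vial with a white stopper, 22 mm across and 40 mm high, standing loose on the middle strip of the slab; origin at the centre of its underside; must stay put
- beaker: clear beaker, 70 mm across and 90 mm high, on the bench behind the slab; origin at the centre of its underside; must stay put
- jar: amber jar with white lid, 60 mm across and 70 mm high, on the bench behind the slab; origin at the centre of its underside; must stay put

How it is judged:
By the outcome, as a careful person would: the job done as asked, in the order asked, and still so for the second after the job is handed in, with the robot touching nothing.
It also fails if it takes over 54 s, if anything falls off the work surface, if the arm or the gripper's body presses on something with over 40 N, if the wrist force passes 120 N, or if a joint passes its speed limit or range.

ROBOT

A 7-joint arm with a two-finger parallel gripper is mounted at the origin on the work surface. World frame = base frame: x ahead of the robot, y to its left, z up, the work surface at z = 0. Lengths are in m, angles in degrees, forces in N, time in s.
With the tool pointing down it reaches from about 0.35 to 0.775 m from the base axis. Payload 3.1 kg.
Tool frame: the origin (TCP) lies on the centre line of the jaws, within the pads' length; the fingertips stand 17 mm ahead of it and the grasp point (between the pads) lies 2 mm behind it (robot.tip_reach is the distance from the TCP to the fingertips, in m); z points along the fingers, y is the line along which they close (so a half turn about z gives the same grasp; the last joint's range is limited). The gripper opens to 85 mm and grips with 20 to 120 N. Pads are 22 mm wide; open, the fingers measure 114 mm over their backs; the gripper's body (76 mm by 85 mm) begins 54 mm behind the grasp point. The pads swing forward as they close: fully open they stand 13 mm farther back than shut.
Start: joints at [63.616, 17.813, 0.802, 86.603, -0.252, 75.585, -1.558], TCP at [0.224, -0.502, 0.248] pointing down, gripper open.
Joint ranges: [-154.91, 154.91], [-16.99, 109.72], [-72.82, 74.43], [7.12, 147.25], [-82.49, 262.49], [11.32, 116.49], [-174.64, 174.64]. Speed limits (degrees/s): [159.86, 159.86, 180, 180, 180, 180, 180].

INTERFACE

Orientations are given as [roll, pitch, yaw] about the fixed x, y, z axes, in that order (R = Rz(yaw) Ry(pitch) Rx(roll)).
In Python, from station import robot, fingers, vision, workorder, recognise gives the robot as it stands. Calls block until the motion is done:
- robot.move_to(position, orientation): joint-space move of the TCP to a pose.
- robot.line_to(position, orientation=None, velocity=0.15, f_stop=None): straight line of the TCP; orientation=None keeps the orientation; velocity is the mean speed in m/s. With f_stop (N) it stops when the force on the tool has changed by that much, and returns True; else False.
- robot.move_j(angles): joint-space move.
- fingers.gripper_to(opening, force=None): opening from 0.0 (shut) to 1.0 (fully open); force is the grip in N (None keeps the last); returns when the fingers have stopped.
- robot.pause(seconds).
- robot.inverse_kinematics(position, orientation): joint angles nearest the present ones, or None.
- vision.grab_frame(name): name is "scene" or "top"; returns the picture (480x640x3 uint8, red, green, blue); there is no depth.
- vision.calibration(name): a dict with "mtx" (3x3 intrinsics, pixels), "k1" (the pictures are not rectified: a ray, as slopes to the right and down, at radius r is drawn at 1 + k1 r^2 times it, then the intrinsics apply), "extrinsics" (4x4, takes a point from world to camera coordinates). Camera axes: x right, y up, looking along -z (the intrinsics and any distortion apply to the point x, -y, -z); pixel columns grow to the right and rows downward; lengths in m; the calibration is good to about 2 mm. A picture is of the moment at which its call begins. calibration takes no time and is no camera call.
A pose or a line that the arm cannot do raises robot.PlanningError and nothing moves.
- workorder.close_job(): hands the job in; it is judged then, once.
Trained networks look in the newest picture that a camera, given by its name, has taken for a name from the list of things; names that differ only in an ending like _2 or _b are one class to them, and where a whole thing is asked for, a point or a joint stands for the part that bears it (a point fixed in the world has none). Each returns a list of dicts, best first, with "p" (0 to 1); they miss things now and then, are a little off and sometimes report something else, mostly with a low value. They report only what shows in the picture. A call takes as long as a camera call.
- recognise(label, camera): "rect" ([centre column, centre row, width, height] in pixels, round what is visible of it).
Readings, each from a call of its own:
- robot.current_time_s(): time.
- robot.current_joint_positions(): joint angles.
- robot.current_dq(): joint speeds.
- robot.current_joint_torque(): joint torques, N m.
- robot.current_tool_pos(): TCP position.
- robot.current_eef_rot(): TCP orientation.
- robot.current_contact_force(): force on the tool from outside, world axes, zero at the start.
- robot.current_torque(): the same for the moment, N m.
- robot.current_finger_gap(): opening from 0.0 (shut) to 1.0 (fully open).
- robot.current_gripper_force(): force on a finger pad.
Only numpy, scipy, OpenCV 4.12 (cv2) and the standard library are available. Lean on these libraries where they do the work, as an engineer would, in place of code of your own. Each camera call takes 0.05 s, during which the arm holds its last target. There are 200 camera calls.

## Working session

There is one attempt and no reset: what is moved stays moved. The work goes in short steps, each a Python script; the robot and the scene stay as the last script left them, time stands still between calls to the robot, and variables do not carry over. Pictures are saved under pics/ and viewed, at most 10 in all, crops included, and the job is handed in when it is done.

```bash
mkdir -p pics; cat > h.py <<'E'
import numpy as np, cv2
from station import robot, fingers, vision, workorder, recognise
def ray(cam,u,v):
    c=vision.calibration(cam);K=np.array(c["mtx"]);E=np.array(c["extrinsics"])
    d=np.array([(u-K[0,2])/K[0,0],(v-K[1,2])/K[1,1]]);s=d.copy()
    for _ in range(20): s=d/(1+c["k1"]*(s@s))
    R=E[:3,:3];o=-R.T@E[:3,3]
    return o,R.T@np.array([s[0],-s[1],-1])
def at(cam,u,v,z):
    o,d=ray(cam,u,v);return o+d*(z-o[2])/d[2]
def proj(cam,p):
    c=vision.calibration(cam);K=np.array(c["mtx"]);E=np.array(c["extrinsics"])
    q=E[:3,:3]@np.array(p)+E[:3,3];s=np.array([q[0],-q[1]])/-q[2];s=s*(1+c["k1"]*(s@s))
    return K[0,0]*s[0]+K[0,2],K[1,1]*s[1]+K[1,2]
E
cat > a.py <<'E'
from h import *
for cam in("top","scene"):
    im=vision.grab_frame(cam);cv2.imwrite(f"pics/{cam}0.png",im[:,:,::-1])
    o,_=ray(cam,320,240);print(cam,o.round(3))
    for l,z in(("slab",.06),("blue_tray",.05),("yellow_tray",.05),("cap1",.068),("weight",.08),("vial",.08),("beaker",.045),("jar",.035)):
        for r in recognise(l,cam)[:4]: 
            print(l,round(r["p"],2),np.round(r["rect"]),at(cam,*r["rect"][:2],z).round(3)[:2])
E
python3 a.py
```

```text
top [0.526 0.027 0.708]
slab 0.78 [314. 290. 224. 205.] [0.542 0.031]
blue_tray 0.69 [167. 302.  89. 194.] [0.525 0.246]
blue_tray 0.4 [266. 340.  20.  24.] [0.471 0.1  ]
yellow_tray 0.9 [457. 281. 103. 188.] [ 0.555 -0.175]
cap1 0.98 [353. 359.  21.  24.] [ 0.448 -0.021]
cap1 0.84 [374. 232.  29.  24.] [ 0.624 -0.055]
cap1 0.69 [266. 339.  20.  24.] [0.474 0.098]
weight 0.51 [367. 290.  18.  19.] [ 0.542 -0.042]
vial 0.49 [254. 287.  15.  17.] [0.547 0.114]
vial 0.45 [171. 303.  90. 190.] [0.524 0.231]
beaker 0.63 [286. 139.  50.  61.] [0.772 0.073]
jar 0.93 [374. 138.  43.  49.] [ 0.776 -0.062]
scene [ 0.986 -0.362  0.631]
slab 0.87 [278. 239. 240. 197.] [ 0.584 -0.014]
slab 0.48 [407. 272.  48.  62.] [0.774 0.062]
blue_tray 0.81 [355. 166. 153. 101.] [0.556 0.215]
yellow_tray 0.84 [191. 320. 197. 160.] [ 0.592 -0.195]
cap1 0.78 [279. 266.  22.  25.] [ 0.628 -0.056]
cap1 0.65 [216. 199.  22.  20.] [ 0.447 -0.021]
cap1 0.65 [277. 172.  21.  16.] [0.474 0.095]
weight 0.54 [246. 231.  20.  25.] [ 0.548 -0.046]
vial 0.75 [314. 176.  11.  27.] [0.541 0.119]
beaker 0.6 [406. 273.  49.  66.] [0.769 0.072]
jar 0.76 [353. 338.  41.  59.] [ 0.775 -0.063]
```

View pics/top0.png

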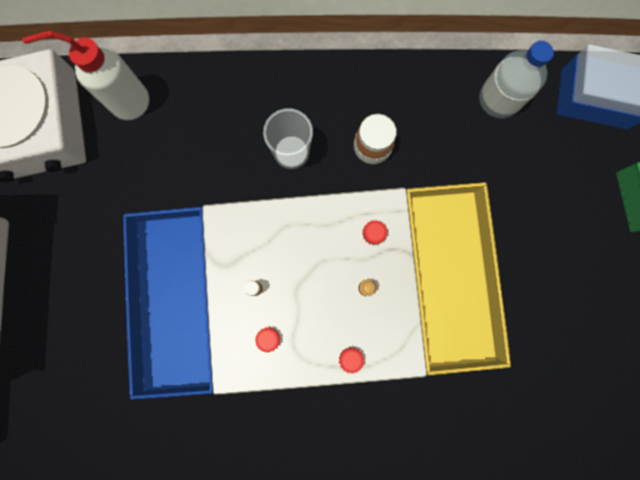

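View pics/scene0.png

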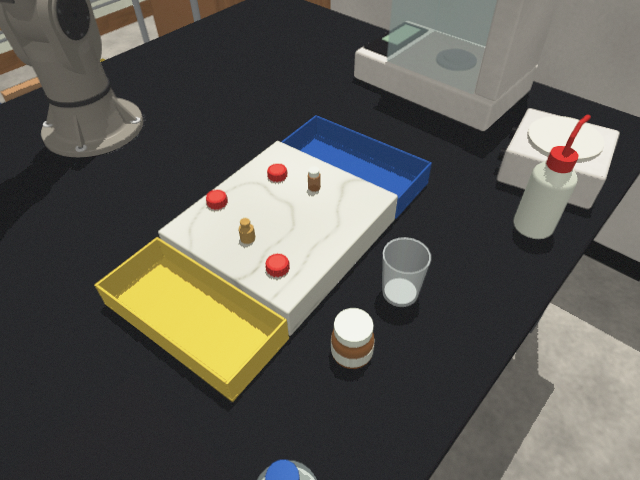

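The tray to fill (blue, columns 125–212) is at the +y end. The caps are at (353,359), (266,339) and (374,232), the vial is at (254,287) and the weight at (367,290). All three lanes look clear of the two standing parts. Next I'll get the slab frame.

```bash
cat > b.py <<'E'
from h import *
C=[at("top",u,v,.06)[:2] for u,v in((203,206),(407,188),(425,376),(213,393))]
C=np.array(C);print(C.round(3))
ctr=C.mean(0);yd=(C[0]+C[3]-C[1]-C[2]);yd/=np.linalg.norm(yd);xd=(C[0]+C[1]-C[2]-C[3]);xd/=np.linalg.norm(xd)
print(np.linalg.norm(C[0]-C[1]),np.linalg.norm(C[1]-C[2]))
th=np.arctan2(-yd[0]+xd[1],yd[1]+xd[0]);print("yaw",np.degrees(th),"ctr",ctr)
R=np.array([[np.cos(th),-np.sin(th)],[np.sin(th),np.cos(th)]])
for n,p in dict(A=(.448,-.021),B=(.474,.097),C=(.626,-.055),wt=(.545,-.044),vial=(.544,.117)).items(): print(n,((np.array(p)-ctr)@R*1000).round())
print(robot.tip_reach,robot.current_eef_rot(),robot.current_finger_gap(),robot.current_time_s())
for y in(90,-90):
  for p in(ctr+R@(-.09,-.07),ctr+R@(.09,.19),ctr+R@(-.09,.19),ctr+R@(.09,-.13)): print(y,np.round(robot.inverse_kinematics([*p,.08],[180,0,np.degrees(th)+y]) if robot.inverse_kinematics([*p,.08],[180,0,np.degrees(th)+y]) is not None else [0]))
E
python3 b.py
```

```text
[[ 0.665  0.194]
 [ 0.69  -0.105]
 [ 0.422 -0.123]
 [ 0.399  0.174]]
0.30001654275958595 0.268818567363388
yaw 4.361685483331814 ctr [0.54420227 0.03506182]
A [-100.  -49.]
B [-65.  67.]
C [ 75. -96.]
wt [ -5. -79.]
vial [ 6. 82.]
0.017 [1.79995184e+02 7.09243685e-04 2.40006724e+01] 1.000921506036292 0.9
90 [ 30.  21. -33. 112.  14.  51.  -6.]
90 [  4.  46. -45.  79.  33.  69. -40.]
90 [ 16.  34. -60. 107.  34.  59. -54.]
90 [ 27.  41. -34.  81.  24.  65.  -6.]
-90 [ -46.   30.   65.  115.  -33.   56. -140.]
-90 [ 11.  53. -62.  78.  47.  76. 132.]
-90 [ 17.  35. -62. 107.  36.  60. 125.]
-90 [   6.   37.    1.   82.   -1.   61. -169.]
```

```bash
cat > g.py <<'E'
from h import *
th=np.radians(4.36);ctr=np.array([.5442,.0351]);R=np.array([[np.cos(th),-np.sin(th)],[np.sin(th),np.cos(th)]])
O=[180,0,94.36]
def P(x,y,z): return [*(ctr+R@np.array([x,y])/1000),z]
def sweep(x,y0,z,y1=168,down=None):
    robot.move_to(P(x,y0,.15),O)
    robot.line_to(P(x,y0,z),velocity=.15)
    print("hit",robot.line_to(P(x,y1,z),velocity=.1,f_stop=15),robot.current_contact_force())
    robot.line_to(P(x,y1,.15),velocity=.2)
E
cat > c.py <<'E'
from g import *
fingers.gripper_to(.21)
robot.move_to(P(-65,22,.15),O)
robot.line_to(P(-65,22,.09),velocity=.15)
print(robot.line_to(P(-65,22,.066),velocity=.03,f_stop=4),robot.current_tool_pos(),robot.current_finger_gap(),robot.current_time_s())
vision.grab_frame("scene");cv2.imwrite("pics/s1.png",vision.grab_frame("scene")[100:340,120:440,::-1].repeat(2,0).repeat(2,1))
E
python3 c.py
```

```text
True [0.47812926 0.0521241  0.07735532] 0.20767072199976697 4.825
```

View pics/s1.png

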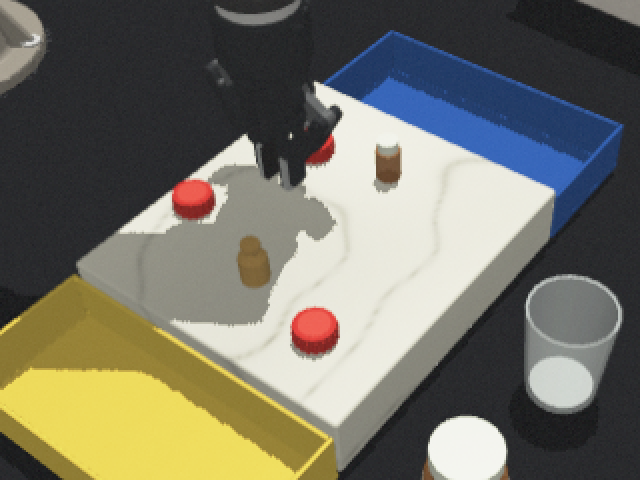

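In this crop the two fingertips, at about (265–300,175), stand on the slab just behind cap B at (318,148). They touched at TCP z = 0.0774, so I'll sweep 5 mm higher.

```bash
cat > d.py <<'E'
from g import *
robot.line_to(P(-65,22,.082),velocity=.1)
print(robot.line_to(P(-65,168,.082),velocity=.1,f_stop=15),robot.current_contact_force())
im=vision.grab_frame("scene")[60:300,160:480,::-1].repeat(2,0).repeat(2,1)
robot.line_to(P(-65,168,.15),velocity=.2)
im2=vision.grab_frame("top")[150:420,80:540,::-1];cv2.imwrite("pics/s2.png",np.vstack([im[:, :460][:300],im2]))
print(robot.current_time_s())
E
python3 d.py
```

```text
False [-0.03602613  0.23948693  0.07960494]
7.375
```

View pics/s2.png

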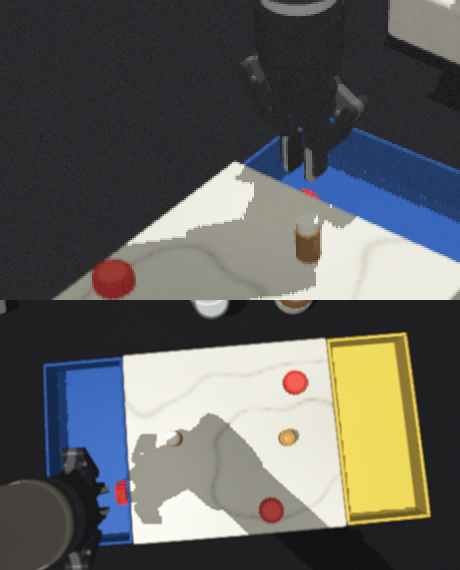

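Cap B shows edge-on at about (122,492) by the blue tray's near wall, so it may be leaning there. I'll move the arm back behind cap A and look again.

```bash
cat > e.py <<'E'
from g import *
robot.move_to(P(75,-136,.15),O)
t=vision.grab_frame("top")[180:420,100:300,::-1];s=vision.grab_frame("scene")[90:250,240:440,::-1]
t=cv2.resize(t,None,fx=2,fy=2);s=cv2.resize(s,None,fx=2,fy=2);s=cv2.copyMakeBorder(s,0,160,0,0,0)
cv2.imwrite("pics/s3.png",np.hstack([t,s]))
for l in("top","scene"):
  for r in recognise("cap1",l)[:4]: print(l,round(r["p"],2),np.round(r["rect"]),at(l,*r["rect"][:2],.05).round(3))
print(robot.current_time_s())
E
python3 e.py
```

```text
top 0.88 [375. 231.  27.  18.] [ 0.628 -0.058  0.05 ]
top 0.85 [353. 359.  22.  24.] [ 0.444 -0.023  0.05 ]
top 0.76 [199. 344.  14.  22.] [0.465 0.197 0.05 ]
scene 0.71 [277. 266.  24.  25.] [ 0.615 -0.049  0.05 ]
8.8417
```

View pics/s3.png

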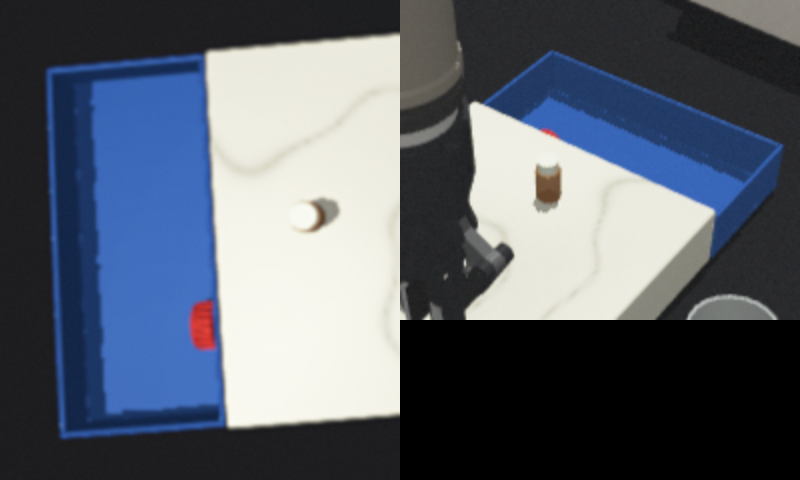

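Cap B is in the tray, standing on its rim against the near wall at (199,344). Its 22 px size puts it down on the tray floor, and vial and slab are undisturbed. Next I'll sweep C, then A.

```bash
cat > f.py <<'E'
from g import *
sweep(75,-134,.082); sweep(-100,-92,.082,172)
robot.move_to(P(0,-200,.25),O)
t=vision.grab_frame("top")[:,:,::-1];cv2.imwrite("pics/s4.png",t)
for l,z in(("cap1",.02),("weight",.08),("vial",.08),("beaker",.045),("jar",.035)):
  for r in recognise(l,"top")[:4]: print(l,round(r["p"],2),np.round(r["rect"]),at("top",*r["rect"][:2],z).round(3))
print(robot.current_time_s())
E
python3 f.py
```

```text
hit False [-0.60161804  0.33680545 -0.25442592]
hit False [ 0.97061513 -0.36581694  0.37762074]
cap1 0.93 [199. 365.  22.  21.] [0.432 0.205 0.02 ]
cap1 0.79 [200. 342.  10.  23.] [0.465 0.204 0.02 ]
cap1 0.56 [187. 251.  22.  19.] [0.603 0.227 0.02 ]
weight 0.75 [367. 290.  18.  17.] [ 0.541 -0.041  0.08 ]
vial 0.72 [255. 286.  24.  18.] [0.548 0.113 0.08 ]
beaker 0.87 [289. 141.  49.  61.] [0.768 0.07  0.045]
beaker 0.51 [168. 306.  92. 191.] [0.52  0.246 0.045]
jar 0.67 [372. 137.  45.  44.] [ 0.777 -0.059  0.035]
jar 0.29 [314. 293. 225. 205.] [0.539 0.032 0.035]
20.2
```

View pics/s4.png

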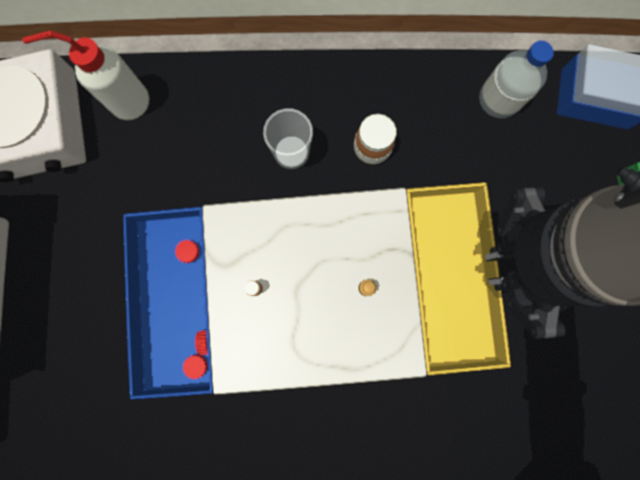

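All three caps are inside the blue tray, at (187,251), (200,342) and (195,366). The weight (367,288), vial (254,288), beaker and jar haven't moved, and the slab and yellow tray are empty. Handing in.

```bash
python3 -c "
from h import *
print(workorder.close_job())"
```

```text
the job is handed in; nothing more can be done
None
```

I swept all three red caps into the blue tray (one stands on its rim against the tray wall), left the weight, vial, beaker and jar where they stood, and handed the job in at about 20 s.

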